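# Sort the lunch tubs and the lid into their pantry racks

## Task

Sort the loose lunch things on the pantry tray by kind: slide the two round tubs into the wire-roofed tub rack, one in each empty lane beside the tub already there, and slide the flat lid into the empty middle slot of the lid rack. Push each one gently all the way in until it stops, upright and without ramming it, and leave everything else on the tray where it is.

Things in the scene. Friction and masses are not known exactly. Their poses are not given: they have to be found in the camera images.
- tub_a: round straight-sided lidded snack tub standing on the tray, clear glass with a grey top, 96 mm in diameter (too wide for most grippers), 55 mm tall, about 0.2 kg; origin at the centre of its underside, z up
- tub_b: round straight-sided lidded snack tub standing on the tray, steel with a grey top, 96 mm in diameter (too wide for most grippers), 55 mm tall, about 0.2 kg; origin at the centre of its underside, z up
- lid: loose flat lunchbox lid, grey with a pale panel, lying flat on the tray: 98 mm along its x, 110 mm along its y, 10 mm thick, about 0.12 kg; too wide to grasp. Origin at the centre of its underside. At the start it is turned by up to 0.2 rad from square to the rack; its y side is the one that runs into the slot
- tub_rack: fixed double-sided rack with a wire roof and no floor, 364 mm along its x, 246 mm along its y, left or right of the loose things. Open and alike on both y faces; use the one facing the loose things. Origin: centre of its underside; x across the lanes, y into them. A cross rib along x at y=0, 10 mm thick, 40 mm tall, is the stop. A fixed tub like the loose ones fills the middle lane
- tub_lane_near (a point): centre of the tub rack's empty lane nearer the robot, at rack x=-112 mm, y=0 (on the rib), on the tray; the lane is 128 mm wide, between a side panel and the fixed middle tub. A tub fully home touches the rib, its centre 53 mm from this point along y
- tub_lane_far (a point): the same for the other empty lane, at rack x=+112 mm
- tub_roof (a point): centre of the tub rack's wire roof, at rack (0, 0, 95 mm); its wires lie 92 to 98 mm above the tray and reach to y=+-123 mm. A tub that is home has its outer side 22 mm in behind the roof's edge, so an upright tool meets the edge wire too early: lean the tool in under the roof
- lid_rack: fixed double-sided rack of three lipped lanes, no floor, 357 mm along its x, on the other side from the tub rack. Origin: centre of its underside; x across the lanes, y into them. A cross rib along x at y=0, 10 mm thick, 22 mm tall, is the stop. The outer lanes (x=+-115 mm) hold fixed lids on both faces; the middle lane is empty
- lid_slot (a point): middle of the empty lane at the rib, at the lid rack's origin. The lane is 103 mm wide between rails 18 mm tall that start at y=+-105 mm; lips 14 mm above the tray overhang it 8 mm each side; lead-in plates flare the mouth to about 125 mm wide at y=+-129 mm. A lid fully home touches the rib, its centre 60 mm from here, and sticks out 10 mm in front of the rails like its neighbours
- bottle: yellow drink bottle with a twist cap, 68 mm diameter, 200 mm tall; a bystander; origin at the underside's centre
- jar: small glass jar, 72 mm diameter, 100 mm tall; a bystander; origin at the underside's centre
- pod: teal snack pod, 68 mm diameter, 45 mm tall; a bystander; origin at the underside's centre
- spoon: steel spoon 170 mm long lying on the tray; a bystander; origin near its middle
Not all that is in view belongs to the job. There is more than one size of the lid; the one meant has the size given above.

How it is judged:
At the end, for the whole second after the job is handed in: Each round tub stands upright and still on the tray in an outer lane of the tub rack (one in each, centre 92 to 130 mm from the rack's middle), within 5 mm of the rib; the lid lies flat and still in the middle lane of the lid rack, square to it within 0.06 rad and within 4.5 mm of the rib ((x of tub_a in the frame of tub_rack between 0.092 and 0.13 m or x of tub_a in the frame of tub_rack between -0.13 and -0.092 m) and (y of tub_a in the frame of tub_rack between 0.046 and 0.058 m or y of tub_a in the frame of tub_rack between -0.058 and -0.046 m) and angle between each of tub_a, tub_b's own z axis and vertical below 0.1 rad and height (world z) of each of tub_a, tub_b below 0.006 m and linear speed of each of tub_a, tub_b, lid below 0.02 m/s and (x of tub_b in the frame of tub_rack between 0.092 and 0.13 m or x of tub_b in the frame of tub_rack between -0.13 and -0.092 m) and (y of tub_b in the frame of tub_rack between 0.046 and 0.058 m or y of tub_b in the frame of tub_rack between -0.058 and -0.046 m) and x of lid in the frame of lid_rack between -0.006 and 0.006 m and (y of lid in the frame of lid_rack between 0.054 and 0.0645 m or y of lid in the frame of lid_rack between -0.0645 and -0.054 m) and angle between the x axis of lid and the x axis of lid_rack, either way round below 0.06 rad and angle between lid's own z axis and vertical below 0.05 rad and height (world z) of lid below 0.004 m); the robot touches nothing.
It fails at once if a tub is tipped by more than about 30 degrees (angle between any of tub_a, tub_b's own z axis and vertical above 0.5 rad).
It fails at once if a tub or the lid is rammed: the fingers push on it with more than 40 N (contact force between the fingers and tub_a above 40 N or contact force between the fingers and tub_b above 40 N or contact force between the fingers and lid above 40 N).
It fails at once if the bottle, jar, snack pod or spoon is shifted by more than 30 mm (distance of any of bottle, jar, pod, spoon from where it was at the start of the episode above 0.03 m).
It also fails if it takes over 72 s, if anything falls off the work surface, if the arm or the gripper's body presses on something with over 40 N, if the wrist force passes 120 N, or if a joint passes its speed limit or range.

## Robot

A 7-joint arm with a two-finger parallel gripper is mounted at the origin on the work surface. World frame = base frame: x ahead of the robot, y to its left, z up, the work surface at z = 0. Lengths are in m, angles in rad, forces in N, time in s.
With the tool pointing down it reaches from about 0.425 to 0.925 m from the base axis. Payload 6.8 kg.
Tool frame: the origin (TCP) lies on the front face of the gripper's body, between the roots of the fingers; the fingertips stand 73 mm ahead of it and the grasp point (between the pads) lies 54 mm ahead of it (env.nose_length is the distance from the TCP to the fingertips, in m); z points along the fingers, y is the line along which they close (so a half turn about z gives the same grasp; the last joint's range is limited). The gripper opens to 85 mm and grips with 20 to 120 N. Pads are 22 mm wide; open, the fingers measure 114 mm over their backs; the gripper's body (76 mm by 85 mm) begins 54 mm behind the grasp point. The pads swing forward as they close: fully open they stand 13 mm farther back than shut.
Start: joints at [1.19, 0.477, 0.022, 1.555, -0.011, 1.109, -0.083], TCP at [0.182, -0.65, 0.304] pointing down, gripper open.
Joint ranges: [-2.96, 2.96], [-0.34, 2.1], [-1.41, 1.46], [0.24, 2.44], [-1.37, 4.51], [0.17, 1.92], [-2.96, 2.96]. Speed limits (rad/s): [2.39, 2.39, 3.14, 3.14, 3.14, 3.14, 3.14].

## Interface

Orientations are given as a unit quaternion [w, x, y, z].
In Python, from cell import env, kin, camera, calibration, job gives the robot as it stands. The module is installed in compiled form; this text tells all that it offers. Calls block until the motion is done:
- env.reach(position, orientation): joint-space move of the TCP to a pose.
- env.movel(position, velocity=0.15, rot=None, stop_force=None): straight line of the TCP; rot=None keeps the orientation; velocity is the mean speed in m/s. With stop_force (N) it stops when the force on the tool has changed by that much, and returns True; else False.
- env.goto_joints(angles): joint-space move.
- env.grip(opening, f_grip=None): finger opening in m; f_grip is the grip in N (None keeps the last); returns when the fingers have stopped.
- env.dwell(seconds).
- kin.inverse_kinematics(position, orientation): joint angles nearest the present ones, or None.
- env.get_state(): the state.
- camera(name): name is "side" or "top" or "wrist"; returns (picture, depth): 420x560x3 uint8, blue, green, red; 420x560 float32, m along the optical axis (not along the pixel's ray), 0 where there is no reading.
- calibration(name): a dict with "fx", "fy", "cx", "cy" (pixels), "rvec" (rotation vector, rad) and "tvec" (3), from world to camera coordinates, as OpenCV has them. Camera axes: x right, y down, z forward; pixel columns grow to the right and rows downward; lengths in m; the calibration is good to about 2 mm. A picture is of the moment at which its call begins: read the wrist's pose just before it. calibration takes no time and is no camera call; for the wrist camera it gives the pose at the moment of the call.
A pose or a line that the arm cannot do raises env.PlanningError and nothing moves.
- job.job_done(): hands the job in; it is judged then, once.
The state is a dict: "time": time; "qpos": joint angles; "joint_velocities": joint speeds; "joint_torque": joint torques, N m; "tcp_pos": TCP position; "orientation": TCP orientation; "force": force on the tool from outside, world axes, zero at the start; "torque": the same for the moment, N m; "opening": finger opening in m; "gripper_force": force on a finger pad.
Only numpy, scipy, OpenCV 4.12 (cv2) and the standard library are available. Lean on these libraries where they do the work, as an engineer would, in place of code of your own. Each camera call takes 0.05 s, during which the arm holds its last target. There are 200 camera calls.

## Working session

There is one attempt and no reset: what is moved stays moved. The work goes in short steps, each a Python script; the robot and the scene stay as the last script left them, time stands still between calls to the robot, and variables do not carry over. Pictures are saved under pics/ and viewed, at most 10 in all, crops included, and the job is handed in when it is done.

```bash
mkdir -p pics
python3 - <<'E'
from cell import env,camera,calibration
import cv2,numpy as np
for n in("top","side"):
    p,d=camera(n); cv2.imwrite(f"pics/{n}0.png",p); np.save(f"{n}_d0.npy",d)
    print(n,calibration(n))
s=env.get_state(); print(s["time"],s["tcp_pos"],s["orientation"],env.nose_length)
E
```

```text
top {'fx': 414.32906872420676, 'fy': 414.32906872420676, 'cx': 277.1200741341064, 'cy': 210.97554394834665, 'rvec': array([ 2.14784411, -2.10193849,  0.21235164]), 'tvec': array([-0.00230028,  0.48181096,  1.27819145])}
side {'fx': 480.2424990237441, 'fy': 480.2424990237441, 'cx': 279.36646212620496, 'cy': 204.755980924841, 'rvec': array([ 0.83956426, -2.33986166,  1.30914725]), 'tvec': array([0.36956021, 0.22983643, 1.41949474])}
0.1 [ 0.18175086 -0.64964601  0.30300969] [-8.08534695e-04  9.90713227e-01  1.35965505e-01 -1.71544872e-04] 0.0726
```

View pics/top0.png

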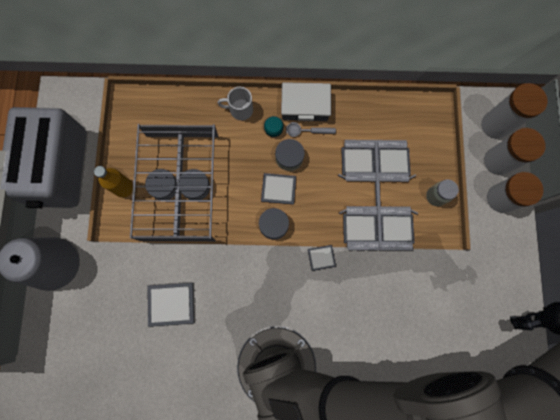

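View pics/side0.png

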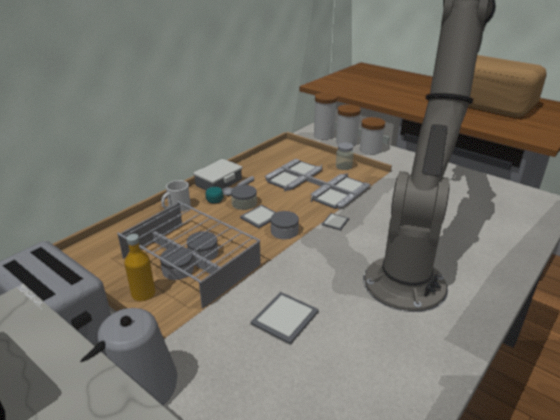

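The top view shows the tub rack on the left (about 135–215, 125–240) and the lid rack on the right (343–412, 142–250). The tubs are at (290,154) and (274,224). There are three lid candidates: (279,189) on the tray, a small one at (321,258) and a large one at (170,304). I'll measure each and look at a crop.

```bash
cat > h.py <<'E'
import numpy as np,cv2
from cell import env,kin,camera,calibration,job
def ray(n,u,v):
    c=calibration(n);R=cv2.Rodrigues(c["rvec"])[0];t=c["tvec"]
    return R.T@np.array([(u-c["cx"])/c["fx"],(v-c["cy"])/c["fy"],1]),-R.T@t
def at_z(n,u,v,z):
    d,o=ray(n,u,v);return o+d*(z-o[2])/d[2]
def cloud(n,D):
    c=calibration(n);R=cv2.Rodrigues(c["rvec"])[0]
    v,u=np.indices(D.shape);P=np.stack([(u-c["cx"])/c["fx"]*D,(v-c["cy"])/c["fy"]*D,D],-1)
    return (P-c["tvec"])@R
E
python3 - <<'E'
from h import *
D=np.load("top_d0.npy");P=cloud("top",D);im=cv2.imread("pics/top0.png")
cv2.imwrite("pics/crop0.png",cv2.resize(im[95:265,125:425],None,fx=2.66,fy=2.66,interpolation=cv2.INTER_CUBIC))
for nm,u,v in[("tubfar",290,154),("tubnear",274,224),("lid",279,189),("small",321,258),("large",170,304),("jar",447,188),("pod",273,127),("tray",250,200),("fix1",160,185),("fix2",195,185),("spoon",320,131)]:
    print(nm,P[v,u].round(4))
# tub tops: points z 45..65mm near
X,Y,Z=P[...,0],P[...,1],P[...,2]
for nm,u,v in[("tubfar",290,154),("tubnear",274,224),("fix1",160,185),("fix2",195,185)]:
    z0=P[v,u,2];m=(abs(Z-z0)<.006)&(np.hypot(X-P[v,u,0],Y-P[v,u,1])<.065)&(D>0)
    pts=P[m][:,:2].astype(np.float32);c,r=cv2.minEnclosingCircle(pts);print(nm,np.round(c,4),round(r,4),pts.mean(0).round(4),m.sum())
for nm,u,v,w in[("lid",279,189,25),("small",321,258,20),("large",170,304,35)]:
    z0=P[v,u,2];S=np.zeros(D.shape,bool);S[v-w:v+w,u-w:u+w]=1
    m=S&(Z>.005)&(Z<.02)
    m=cv2.connectedComponents(m.astype(np.uint8))[1];m=m==m[v,u]
    r=cv2.minAreaRect(P[m][:,:2].astype(np.float32)*1000);print(nm,r,m.sum())
E
```

```text
tubfar [ 0.671  -0.03    0.0528]
tubnear [0.4379 0.0171 0.0555]
lid [0.5631 0.0032 0.01  ]
small [ 0.3379 -0.1366  0.0092]
large [0.1838 0.3371 0.0138]
jar [ 0.5552 -0.5169  0.1034]
pod [0.7679 0.0277 0.0411]
tray [0.5251 0.0985 0.0032]
fix1 [0.557  0.3858 0.0522]
fix2 [0.5583 0.2728 0.0571]
spoon [ 0.7689 -0.1325  0.0133]
tubfar [ 0.6786 -0.0294] 0.0495 [ 0.6761 -0.0293] 610
tubnear [0.4446 0.0184] 0.0481 [0.4441 0.0185] 692
fix1 [0.5637 0.3774] 0.0572 [0.5643 0.384 ] 594
fix2 [0.5674 0.279 ] 0.0485 [0.566  0.2789] 572
lid ((567.9473876953125, 6.403232574462891), (118.18812561035156, 100.62554931640625), 86.0286865234375) 929
small ((341.38775634765625, -138.02975463867188), (72.36349487304688, 82.1324691772461), 11.576106071472168) 456
large ((185.43353271484375, 338.5603332519531), (128.05043029785156, 146.46681213378906), 4.985844612121582) 1887
```

View pics/crop0.png

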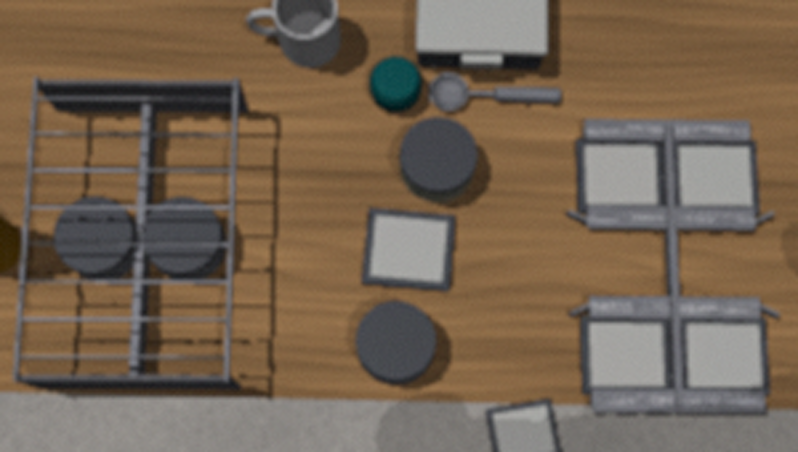

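The crop shows the tray lid at crop (409,249). It measures about 118×101 mm on the noisy depth edges, so it fits 110×98; the other two are 82×72 (small) and 146×128 (large), which don't fit. Next I'll get the rack poses from the roof corners, the ribs and the fixed lids.

Run:
```python
from h import *
def cp(x,y,z): return at_z("top",125+(x+.5)/2.66-.5,95+(y+.5)/2.66-.5,z)
print("roof corners");
for q in[(238,82),(230,380),(18,380),(37,82)]: print(cp(*q,.095)[:2].round(4))
print("rib top",[cp(*q,.04)[:2].round(4) for q in[(148,110),(137,372)]])
print("fixtubs",[cp(*q,.055)[:2].round(4) for q in[(94,233),(183,233)]])
print("tubs",[cp(*q,.055)[:2].round(4) for q in[(439,154),(397,340)]])
L=np.array([cp(*q,.01)[:2] for q in[(621,176),(716,176),(627,354),(724,355)]]);print("lids",L.round(4),L.mean(0))
print("rib",[cp(*q,.022)[:2].round(4) for q in[(671,124),(677,410)]])
print("rails",[cp(*q,.018)[:2].round(4) for q in[(588,228),(755,228),(590,300),(762,300)]])
print("lid",np.array([cp(*q,.01)[:2] for q in[(371,209),(455,214),(449,289),(363,283)]]).round(4))
print("spoon",[cp(*q,.01)[:2].round(4) for q in[(450,92),(560,97)]])
# IK test
from scipy.spatial.transform import Rotation as Ro
for th in(50,60):
  for sg in(1,-1):
    z=np.array([0,np.sin(np.radians(th)),-np.cos(np.radians(th))]);y=np.array([sg,0,0.]);x=np.cross(y,z)
    q=np.roll(Ro.from_matrix(np.c_[x,y,z]).as_quat(),1)
    for X in(.45,.68):
      for Y in(-.1,.2):
        j=kin.inverse_kinematics(np.array([X,Y,.025])-.073*z,q);print(th,sg,X,Y,None if j is None else np.round(j,2))
for sg in(1,-1):
    z=np.array([0,0,-1.]);y=np.array([sg,0,0.]);q=np.roll(Ro.from_matrix(np.c_[np.cross(y,z),y,z]).as_quat(),1)
    for Y in(.09,-.17):
        j=kin.inverse_kinematics([.568,Y,.078],q);print("lid",sg,Y,None if j is None else np.round(j,2))
```

```text
roof corners
[0.7461 0.2155]
[0.3857 0.2068]
[0.3804 0.4476]
[0.7401 0.4562]
rib top [array([0.7289, 0.3345]), array([0.3997, 0.3262])]
fixtubs [array([0.5653, 0.3856]), array([0.5678, 0.2785])]
tubs [array([ 0.675, -0.029]), array([0.4427, 0.0175])]
lids [[ 0.6669 -0.2616]
 [ 0.6698 -0.3824]
 [ 0.439  -0.2653]
 [ 0.4404 -0.3847]] [ 0.55404977 -0.32348   ]
rib [array([ 0.7334, -0.3238]), array([ 0.3702, -0.3219])]
rails [array([ 0.5956, -0.2176]), array([ 0.6005, -0.4266]), array([ 0.504 , -0.2191]), array([ 0.5088, -0.4316])]
lid [[ 0.6161  0.0538]
 [ 0.6121 -0.0518]
 [ 0.5156 -0.0456]
 [ 0.5208  0.0612]]
spoon [array([ 0.7742, -0.0435]), array([ 0.771 , -0.1849])]
50 1 0.45 -0.1 [ 1.01  0.87 -0.6   1.92 -0.37  0.94  0.78]
50 1 0.45 0.2 [ 0.57  0.84 -0.72  2.19 -0.92  0.45  0.9 ]
50 1 0.68 -0.1 [ 0.77  1.08 -0.64  1.4  -0.29  1.11  0.51]
50 1 0.68 0.2 [ 0.41  0.99 -0.63  1.64 -0.56  0.72  0.46]
50 -1 0.45 -0.1 [ 0.52  0.79  0.05  1.96 -0.83  1.14 -1.92]
50 -1 0.45 0.2 [ 0.25  0.73 -0.33  2.21 -1.28  0.69 -1.94]
50 -1 0.68 -0.1 [ 0.34  0.98  0.09  1.44 -0.89  1.32 -2.22]
50 -1 0.68 0.2 [ 0.08  0.89 -0.14  1.67 -1.05  0.92 -2.35]
60 1 0.45 -0.1 [ 1.04  0.98 -0.59  1.86 -0.43  1.06  0.87]
60 1 0.45 0.2 [ 0.63  0.95 -0.7   2.16 -1.01  0.58  1.1 ]
60 1 0.68 -0.1 [ 0.79  1.16 -0.62  1.34 -0.41  1.22  0.6 ]
60 1 0.68 0.2 [ 0.48  1.08 -0.67  1.62 -0.67  0.79  0.62]
60 -1 0.45 -0.1 [ 0.55  0.89  0.07  1.89 -0.88  1.31 -1.85]
60 -1 0.45 0.2 [ 0.3   0.83 -0.3   2.18 -1.33  0.85 -1.8 ]
60 -1 0.68 -0.1 [ 0.37  1.07  0.1   1.38 -0.99  1.47 -2.16]
60 -1 0.68 0.2 [ 0.13  0.97 -0.14  1.64 -1.17  1.06 -2.21]
lid 1 0.09 [ 0.12  0.67 -0.51  1.92  0.5   0.68 -0.7 ]
lid 1 -0.17 [ 0.53  0.68 -0.46  1.88  0.46  0.69 -0.2 ]
lid -1 0.09 [ 0.55  1.01 -1.2   1.89  1.09  1.09  2.03]
lid -1 -0.17 [ 0.02  0.65  0.22  1.92 -0.23  0.6  -2.75]
```

Tub rack: centre about (0.564, 0.331), yaw 0.024, so tubs are home at about (0.453, 0.275) and (0.677, 0.281). A fixed tub measured at (0.568, 0.2785) agrees with this. Lid rack: centre about (0.5525, -0.3235), yaw 0.018. I'll start with the near tub.

```bash
cat >> h.py <<'E'
from scipy.spatial.transform import Rotation as Ro
def quat(th,yaw,sg,push=1):
    "tool leaning by th (deg), tips ahead along push*y, closing along x, all turned by yaw"
    t=np.radians(th);z=np.array([0,push*np.sin(t),-np.cos(t)]);y=np.array([sg,0,0.])
    R=Ro.from_euler("z",yaw).as_matrix()@np.c_[np.cross(y,z),y,z]
    return np.roll(Ro.from_matrix(R).as_quat(),1),R[:,2]
def st(tag,z=np.zeros(3)):
    s=env.get_state();print(tag,"t",round(s["time"],2),"tip",(s["tcp_pos"]+.073*z).round(4),"F",np.round(s["force"],1));return s
def push_tub(tub,home,yaw=.024,th=60,sg=1,h=.022):
    q,z=quat(th,yaw,sg);T=lambda p,zz=h:np.array([p[0],p[1],zz])-.073*z
    tub,home=np.array(tub),np.array(home);d=(home-tub)/np.linalg.norm(home-tub)
    a=tub-d*.085
    env.reach(T(a,.17),q);env.movel(T(a),.2);st("down",z)
    b=home-d*.041
    print(env.movel(T(b-d*.035),.07,stop_force=15));st("near",z)
    print(env.movel(T(b+d*.018),.03,stop_force=7));st("home",z)
    env.movel(T(b-d*.06),.12);st("back",z)
E
python3 - <<'E'
from h import *
env.grip(.05);st("grip")
push_tub((.4430,.0177),(.4533,.2755))
p,d=camera("top");cv2.imwrite("pics/top1.png",p)
E
```

```text
grip t 0.54 tip [ 0.1819 -0.6501  0.3039] F [-0.7  0.  -0. ]
down t 3.67 tip [ 0.44   -0.0673  0.0227] F [ 0.3 -0.8  0.2]
False
near t 7.64 tip [0.4503 0.1995 0.022 ] F [ 0.5 -1.1  0. ]
True
home t 8.87 tip [0.4518 0.2388 0.0214] F [-0.7 -3.5  1.7]
back t 9.55 tip [0.4491 0.1752 0.0223] F [-0.9  1.4 -0.2]
```

Run:
```python
from h import *
im=cv2.imread("pics/top1.png");cv2.imwrite("pics/crop1.png",cv2.resize(im[95:265,125:425],None,fx=2.66,fy=2.66,interpolation=cv2.INTER_CUBIC))
```

```text
(no output)
```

View pics/crop1.png

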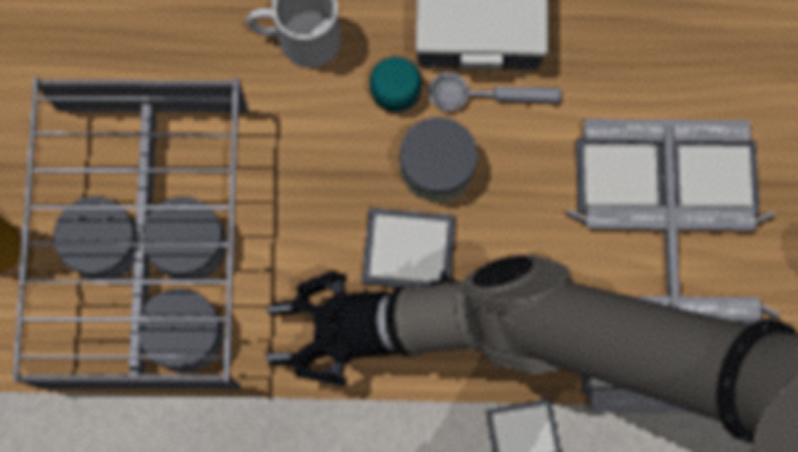

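The near tub is at crop (180,329), against the rib and level with its fixed neighbour. Next is the far tub.

Run:
```python
from h import *
s=env.get_state()["tcp_pos"];env.movel([s[0],s[1]-.09,.26],.25)
push_tub((.6755,-.029),(.6773,.2810))
s=env.get_state()["tcp_pos"];env.movel([s[0],s[1]-.09,.26],.25)
p,d=camera("top");cv2.imwrite("pics/top2.png",p)
cv2.imwrite("pics/crop2.png",cv2.resize(p[95:265,125:425],None,fx=2.66,fy=2.66,interpolation=cv2.INTER_CUBIC))
```

```text
down t 12.69 tip [ 0.6758 -0.114   0.0235] F [1.  0.4 0.4]
False
near t 17.4 tip [0.6769 0.2049 0.022 ] F [-0.4 -1.3  0.1]
True
home t 18.6 tip [0.6772 0.2429 0.0215] F [-0.4 -2.8  1.1]
back t 19.27 tip [0.6765 0.1803 0.0223] F [-0.4  0.3  0.8]
```

View pics/crop2.png

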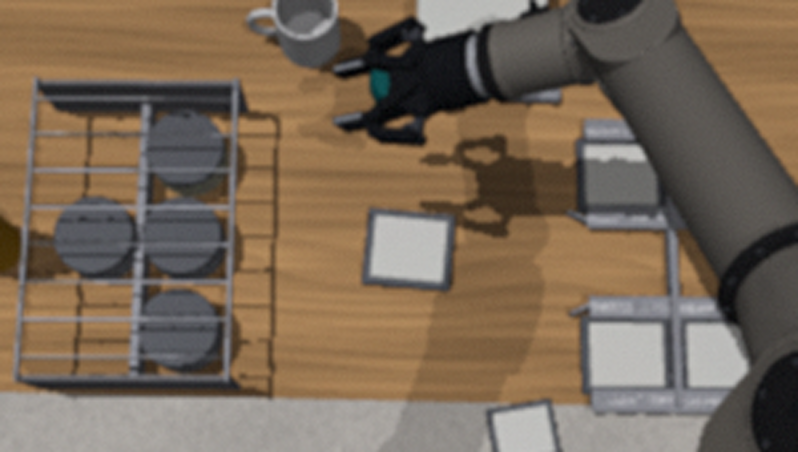

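Both tubs are home, at crop (186,148) and (180,329). For the lid: touch the tray to find the tip height, push to square it up, then go diagonally to just before the mouth and check.

Run:
```python
from h import *
env.grip(.06)
q,z=quat(0,.018,1)
env.reach([.566,.095,.25],q);env.movel([.566,.095,.095],.2)
print(env.movel([.566,.095,.066],.02,stop_force=4));s=st("touch")
H=s["tcp_pos"][2]+.0035;np.save("H.npy",H);env.movel([.566,.095,H],.03)
print(env.movel([.566,.04,H],.06,stop_force=12));st("a")
print(env.movel([.5495,-.055,H],.06,stop_force=12));st("b")
p,d=camera("top");cv2.imwrite("pics/crop3.png",cv2.resize(p[130:265,245:425],None,fx=4.4,fy=4.4,interpolation=cv2.INTER_CUBIC))
```

```text
True
touch t 23.62 tip [0.566  0.095  0.0676] F [-0.8 -0.4  6.4]
False
a t 24.98 tip [0.566  0.0404 0.0712] F [ 1.3 -0.9 -0.5]
False
b t 26.73 tip [ 0.5493 -0.055   0.071 ] F [-0.2 -0.6  0.9]
```

View pics/crop3.png

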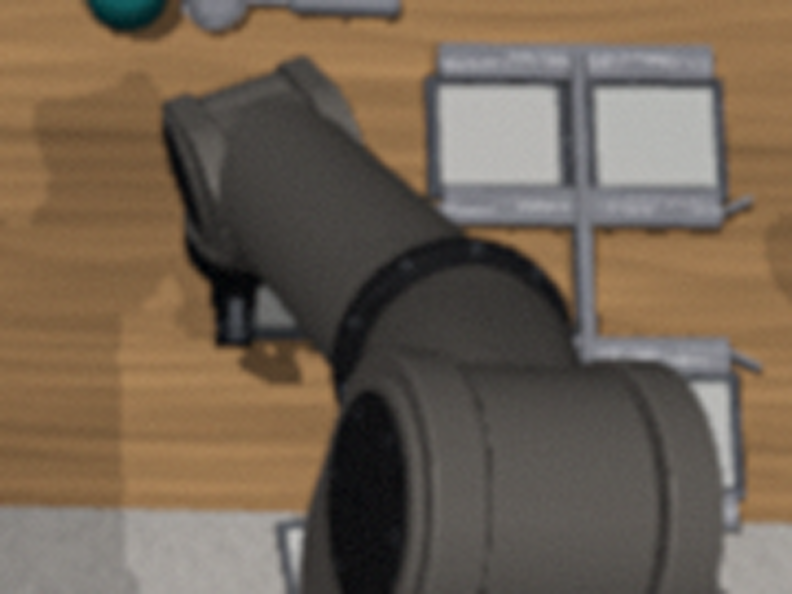

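The arm hides the lid, so I'll lift and swing clear to check it.

Run:
```python
from h import *
env.movel([.5495,-.03,float(np.load("H.npy"))],.1);env.movel([.5495,-.03,.28],.3)
j=np.array(env.get_state()["qpos"]);j[0]+=.8;env.goto_joints(j);st("x")
p,d=camera("top");np.save("d4.npy",d);cv2.imwrite("pics/crop4.png",cv2.resize(p[130:265,245:425],None,fx=4.4,fy=4.4,interpolation=cv2.INTER_CUBIC))
P=cloud("top",d);Z=P[...,2]
m=(Z>.006)&(Z<.016)&(P[...,1]>-.17)&(P[...,1]<0.02)&(P[...,0]>.46)&(P[...,0]<.65);print(cv2.minAreaRect(P[m][:,:2].astype(np.float32)*1000),m.sum())
```

```text
x t 29.62 tip [ 0.3615 -0.4137  0.2785] F [0.2 0.5 0.5]
((554.046142578125, -76.32463836669922), (187.74440002441406, 187.2846221923828), 89.49315643310547) 899
```

View pics/crop4.png

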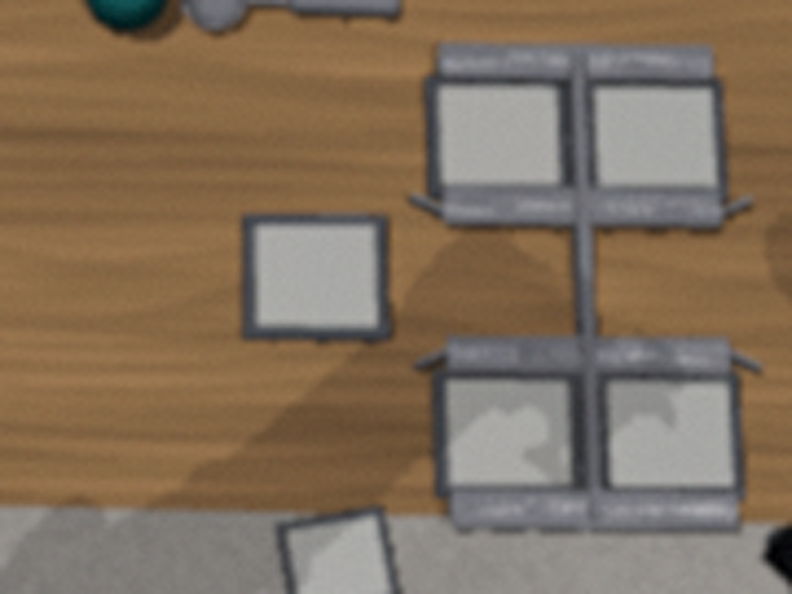

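Run:
```python
from h import *
def cp(x,y,z): return at_z("top",245+(x+.5)/4.4-.5,130+(y+.5)/4.4-.5,z)[:2]
L=np.array([cp(*q,.01) for q in[(244,214),(387,215),(389,339),(243,339)]]);print("lid",L.round(4),L.mean(0).round(4), "yawx",(L[0]-L[3]+L[1]-L[2])[::-1]/(.4*.5))
r=np.array([cp(*q,.016) for q in[(443,226),(720,229),(445,341),(730,341)]]);print("rail",r.round(4),((r[0]+r[2])/2).round(4),((r[1]+r[3])/2).round(4))
f=np.array([cp(*q,.016) for q in[(412,199),(415,367)]]);print("flare tips",f.round(4),f.mean(0).round(4))
l=np.array([cp(*q,.01) for q in[(499,134),(660,134),(511,433),(675,434)]]);print("fixed",l.round(4),l.mean(0).round(4))
print("rib",cp(579,60,.022).round(4),cp(590,500,.022).round(4))
```

```text
lid [[ 0.6017 -0.0664]
 [ 0.6034 -0.175 ]
 [ 0.5074 -0.1761]
 [ 0.5049 -0.0666]] [ 0.5544 -0.121 ] yawx [0.00633979 0.96429573]
rail [[ 0.5942 -0.2165]
 [ 0.5967 -0.4262]
 [ 0.5056 -0.217 ]
 [ 0.5104 -0.4303]] [ 0.5499 -0.2167] [ 0.5536 -0.4282]
flare tips [[ 0.6148 -0.1932]
 [ 0.4853 -0.1945]] [ 0.55   -0.1938]
fixed [[ 0.6697 -0.2613]
 [ 0.6727 -0.385 ]
 [ 0.4382 -0.2664]
 [ 0.4402 -0.3884]] [ 0.5552 -0.3253]
rib [ 0.7264 -0.3211] [ 0.3881 -0.3208]
```

The lid is at (0.554, -0.121), square to within about 0.01 rad and 4 mm off the lane axis (x about 0.550 at the mouth), which the flare can take. Pushing it in.

Run:
```python
from h import *
H=float(np.load("H.npy"));q,z=quat(0,.018,1)
env.reach([.554,-.025,.25],q);env.movel([.554,-.025,.09],.25);env.movel([.554,-.025,H],.06)
print(env.movel([.554,-.055,H],.06,stop_force=12));st("c")
print(env.movel([.5492,-.095,H],.05,stop_force=12));st("d")
print(env.movel([.5502,-.165,H],.05,stop_force=12));st("e")
print(env.movel([.5512,-.210,H],.03,stop_force=7));st("f")
env.movel([.551,-.16,H],.1);env.movel([.551,-.16,.25],.3)
j=np.array(env.get_state()["qpos"]);print(j.round(2));j[0]-=.8;env.goto_joints(j);st("x")
p,d=camera("top");cv2.imwrite("pics/top5.png",p);cv2.imwrite("pics/crop5.png",cv2.resize(p[110:265,125:425],None,fx=2.66,fy=2.66,interpolation=cv2.INTER_CUBIC))
```

```text
False
c t 33.18 tip [ 0.5539 -0.0551  0.0711] F [ 0.5 -0.3  0.3]
False
d t 34.14 tip [ 0.549  -0.095   0.0711] F [0.8 0.1 0. ]
False
e t 35.69 tip [ 0.5502 -0.1649  0.0711] F [-0.2 -0.5 -0.2]
True
f t 36.72 tip [ 0.5508 -0.1968  0.0708] F [-0.2  1.   0.1]
[ 0.81  0.5  -0.83  1.81  0.43  1.02 -0.18]
x t 39.62 tip [0.4997 0.2812 0.2493] F [-1.1  0.2  0.2]
```

View pics/crop5.png

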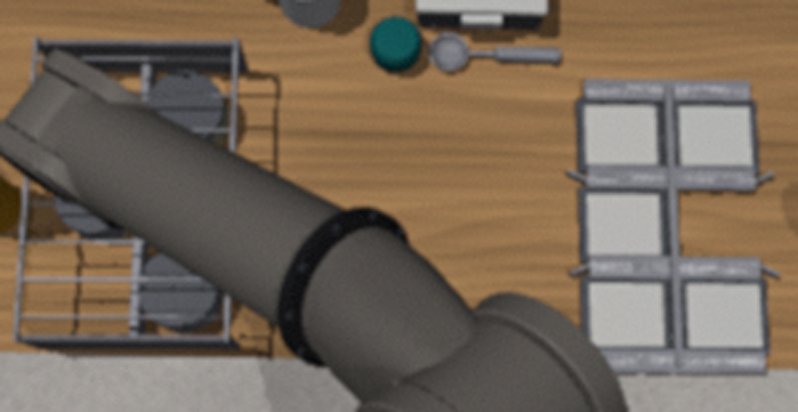

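The lid is seated at crop (623,224), with its front flush with both neighbours. The tool stopped at y = -0.197, against -0.1975 expected. The tubs line up with the fixed one, at (186,148), (183,237) and (180,329) in the earlier crop. Handing in.

```bash
python3 -c "
from cell import job;print(job.job_done())"
```

```text
the job is handed in; nothing more can be done
None
```

I handed the job in at about 40 s of the 72 s allowed: both tubs are against the rib in the outer lanes and the lid is in the middle slot, judged from the top-camera pictures and where each push stopped; no verdict came back.

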